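# Stack the microscope condenser on its carrier

## Task

Put the condenser together on the stub of the white carrier plate, one part at a time from the bottom up: first the wide mounting ring, on it the iris ring with the lever, on that the narrow lens barrel, and last the dust cap over the barrel, so that each lies flat and fully down. Lower every part into place before letting go rather than dropping it, and leave the eyepiece, the focusing knob and the objective standing where they are.

Things in the scene. Friction and masses are not known exactly. Their poses are not given: they have to be found in the camera images.
- carrier: Target, fixed: white square cast plate, 110 x 110 mm, 14 mm thick, with an upright steel stub at its centre, 22 mm in diameter and 50 mm high above the plate (chamfered top, 64 mm above the table), and a black painted disc round the stub. Origin at the centre of the plate's underside, on the table; z up, x and y along its sides. Its yaw does not matter.
- stub_top (a point): Centre of the top of the carrier's stub, 64 mm above the table and 50 mm above the plate.
- mount_ring: Origin at the centre of the underside, z up along its axis. Starts upright on the table. Mounting ring, the widest part: black flat ring, 66 mm outer diameter, 30 mm bore, 18 mm high, six small steel screw heads on top. Goes first, flat on the plate.
- iris_ring: Origin at the centre of the underside, z up along its axis. Starts upright on the table. Iris ring: black flat ring, 60 mm outer diameter, 30 mm bore, 12 mm high, with a thin steel lever (9 mm end knob) along its own +x, 6 mm up, reaching 56 mm from the axis. Grip it across its own y axis to keep off the lever; it may end at any yaw. Goes second, flat on the mounting ring.
- lens_barrel: Origin at the centre of the underside, z up along its axis. Starts upright on the table. Lens barrel: plain aluminium tube, 38 mm outer diameter, 30 mm bore, 28 mm high, open at both ends. Goes third, on the iris ring.
- dust_cap: Origin at the centre of the underside, z up along its axis. Starts upright on the table. Dust cap: black plastic cap, closed on top and open below, 58 mm outer diameter, 50 mm inside, 36 mm high (inside depth 32 mm), with a round knob on its top centre, 18 mm in diameter, from 36 to 50.5 mm above the origin. Goes last: over the lens barrel, its rim resting on the iris ring.
- eyepiece: Bystander, to be left alone: loose dark steel eyepiece standing upright, 34 mm greatest diameter, 58 mm high, with a glass disc on top. Origin at the centre of its underside.
- focus_knob: Bystander, to be left alone: loose black fluted knob, about 35 mm in diameter and 16 mm high, with a 12 mm steel shaft standing up from it to 30 mm. Origin at the centre of its underside.
- objective: Bystander, to be left alone: loose brass objective standing nose up, 24 mm in diameter, tapering to its top at 38 mm. Origin at the centre of its underside.
There are look-alikes about, which are no part of the job. What is shaped like the mount_ring but brown or turquoise is not meant.

How it is judged:
On the way, in this order (a step that is already met when the one before it is completed fails the run):
1. the wide mounting ring lies flat on the carrier plate, round the stub, let go of (z of mount_ring in the frame of carrier between 0.01 and 0.018 m and horizontal distance between mount_ring and stub_top below 0.008 m and angle between mount_ring's own z axis and vertical below 0.12 rad and contact force between mount_ring and the fingers below 0.05 N and linear speed of mount_ring below 0.03 m/s), for 0.2 s.
2. the iris ring lies flat on the mounting ring, round the stub, let go of (all of step 1 and z of iris_ring in the frame of carrier between 0.028 and 0.036 m and horizontal distance between iris_ring and stub_top below 0.008 m and angle between iris_ring's own z axis and vertical below 0.12 rad and contact force between iris_ring and the fingers below 0.05 N and linear speed of iris_ring below 0.03 m/s), for 0.2 s.
3. the lens barrel stands on the iris ring, round the stub, let go of (all of step 2 and z of lens_barrel in the frame of carrier between 0.04 and 0.048 m and horizontal distance between lens_barrel and stub_top below 0.008 m and angle between lens_barrel's own z axis and vertical below 0.12 rad and contact force between lens_barrel and the fingers below 0.05 N and linear speed of lens_barrel below 0.03 m/s), for 0.2 s.
At the end, for the whole second after the job is handed in: All four parts are on the stub, level (within 0.12 rad), at rest and let go of: undersides within 4 mm of 14 mm (mounting ring), 32 mm (iris ring), 44 mm (lens barrel) and 44 mm (dust cap, over the barrel) above the table; axes within 8 mm of the stub's axis, the cap's within 12 mm (all of step 3 and z of dust_cap in the frame of carrier between 0.04 and 0.048 m and horizontal distance between dust_cap and stub_top below 0.012 m and angle between dust_cap's own z axis and vertical below 0.12 rad and contact force between dust_cap and the fingers below 0.05 N and linear speed of dust_cap below 0.03 m/s and angular speed of each of mount_ring, iris_ring, lens_barrel, dust_cap below 0.3 rad/s); the robot touches nothing.
It fails at once if a part of the stack is dropped (moves faster than 0.6 m/s with no finger on it) ((linear speed of mount_ring above 0.6 m/s and contact force between mount_ring and the fingers below 0.01 N) or (linear speed of iris_ring above 0.6 m/s and contact force between iris_ring and the fingers below 0.01 N) or (linear speed of lens_barrel above 0.6 m/s and contact force between lens_barrel and the fingers below 0.01 N) or (linear speed of dust_cap above 0.6 m/s and contact force between dust_cap and the fingers below 0.01 N)).
It fails at once if the eyepiece, focusing knob or objective is moved more than 30 mm or tipped over (distance of any of eyepiece, focus_knob, objective from where it was at the start of the episode above 0.03 m or angle between any of eyepiece, focus_knob, objective's own z axis and vertical above 0.5 rad).
It also fails if it takes over 123 s, if anything falls off the work surface, if the arm or the gripper's body presses on something with over 40 N, if the wrist force passes 120 N, or if a joint passes its speed limit or range.

## Robot

A 7-joint arm with a two-finger parallel gripper is mounted at the origin on the work surface. World frame = base frame: x ahead of the robot, y to its left, z up, the work surface at z = 0. Lengths are in m, angles in rad, forces in N, time in s.
With the tool pointing down it reaches from about 0.4 to 0.9 m from the base axis. Payload 5.5 kg.
Tool frame: the origin (TCP) lies midway between the tips of the shut fingers; the grasp point (between the pads) lies 19 mm behind it (manip.grip_depth is the distance from the TCP to the grasp point, in m); z points along the fingers, x is the direction in which the jaws open and shut, and the axes are right-handed (so a half turn about z gives the same grasp; the last joint's range is limited). The gripper opens to 92 mm and grips with 3 to 60 N. Pads are 19 mm wide; open, the fingers measure 130 mm over their backs; the gripper's body (75 mm by 190 mm) begins 47 mm behind the grasp point.
Start: joints at [1.569, 0.501, -0.427, 1.55, 0.221, 1.138, -0.21], TCP at [0.17, -0.627, 0.227] pointing down, gripper open.
Joint ranges: [-2.88, 2.88], [-0.31, 2.03], [-1.54, 1.56], [0.2, 2.42], [-1.41, 4.55], [0.19, 2.02], [-2.57, 2.57]. Speed limits (rad/s): [2.57, 2.57, 3.14, 3.14, 3.14, 3.14, 3.14].

## Interface

Orientations are given as a unit quaternion [x, y, z, w].
In Python, from bench import manip, effector, viewer gives the robot as it stands. Calls block until the motion is done:
- manip.move_pose(position, orientation): joint-space move of the TCP to a pose.
- manip.servo_line(position, ori=None, vel=0.15): straight line of the TCP; ori=None keeps the orientation; vel is the mean speed in m/s.
- manip.movej(angles): joint-space move.
- effector.open_jaws() and effector.close(f_grip=None): open the fingers fully, or close them until they stop; f_grip is the grip in N (None keeps the last).
- manip.sleep(seconds).
- manip.solve_ik(position, orientation): joint angles nearest the present ones, or None.
- viewer.get_image(name): name is "scene" or "top"; returns the picture (384x512x3 uint8, red, green, blue); there is no depth.
- viewer.get_calibration(name): a dict with "vfov" (degrees; the focal length in pixels is half the picture's height over the tangent of half this angle, whatever the lens; pixels are square), "cx", "cy" (the principal point, pixels), "eye" and "attitude" of the camera in the world. Camera axes: x right, y down, z forward; pixel columns grow to the right and rows downward; lengths in m; the calibration is good to about 2 mm. A picture is of the moment at which its call begins. get_calibration takes no time and is no camera call.
A pose or a line that the arm cannot do raises manip.PlanningError and nothing moves.
- manip.hand_in(): hands the job in, once; it reports no verdict.
Readings, each from a call of its own:
- manip.current_clock(): time.
- manip.current_q(): joint angles.
- manip.current_joint_velocities(): joint speeds.
- manip.current_tau(): joint torques, N m.
- manip.current_tool_pos(): TCP position.
- manip.current_tcp_rot(): TCP orientation.
- manip.current_force(): force on the tool from outside, world axes, zero at the start.
- manip.current_wrist_torque(): the same for the moment, N m.
- manip.current_finger_gap(): finger opening in m.
Only numpy, scipy, OpenCV 4.12 (cv2) and the standard library are available. Lean on these libraries where they do the work, as an engineer would, in place of code of your own. Each camera call takes 0.05 s, during which the arm holds its last target.

## Working session

There is one attempt and no reset: what is moved stays moved. The work goes in short steps, each a Python script; the robot and the scene stay as the last script left them, time stands still between calls to the robot, and variables do not carry over. Pictures are saved under pics/ and viewed, and the job is handed in when it is done.

```bash
mkdir -p pics; ls; python3 - <<'E'
from bench import manip, effector, viewer
import cv2
for n in("scene","top"):
    im=viewer.get_image(n); print(n,viewer.get_calibration(n))
    cv2.imwrite(f"pics/{n}0.png",cv2.resize(im[:,:,::-1],(800,600),interpolation=cv2.INTER_CUBIC))
    cv2.imwrite(f"pics/{n}0_raw.png",im[:,:,::-1])
print(manip.current_tcp_rot(),manip.current_clock(),manip.current_finger_gap())
E
```

```text
pics
scene {'vfov': 50.939765332420784, 'cx': 262.3374691394808, 'cy': 192.4171637715399, 'eye': array([0.95550199, 0.46449174, 0.62286986]), 'attitude': array([ 0.2922622 ,  0.86558701, -0.38337282, -0.13552568])}
top {'vfov': 51.18947172130528, 'cx': 256.2351399134389, 'cy': 187.83475918699085, 'eye': array([ 0.5023231 , -0.03783381,  0.96540226]), 'attitude': array([ 0.71567146, -0.69734694,  0.01811196, -0.0345479 ])}
[ 7.94270638e-01 -6.07563470e-01 -6.85040881e-04 -5.60692744e-04] 0.1 0.09180851124711475
```

View pics/scene0.png

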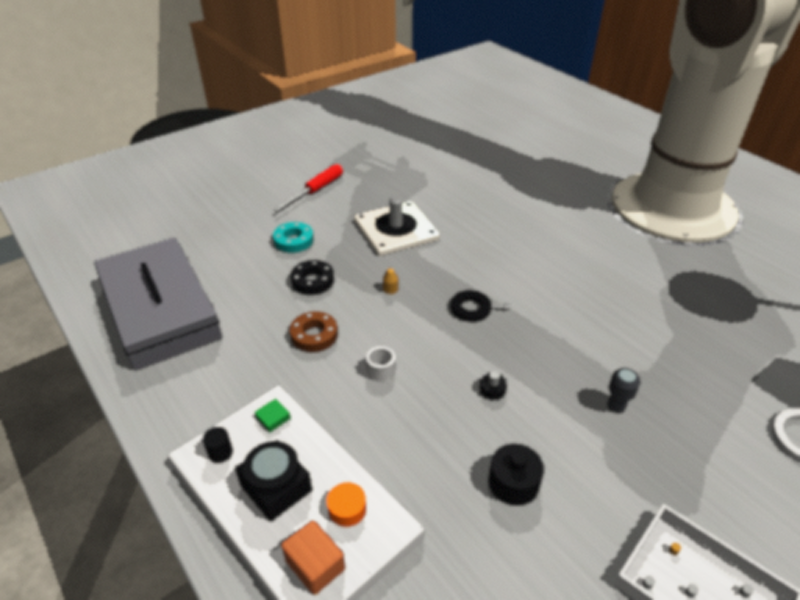

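View pics/top0.png

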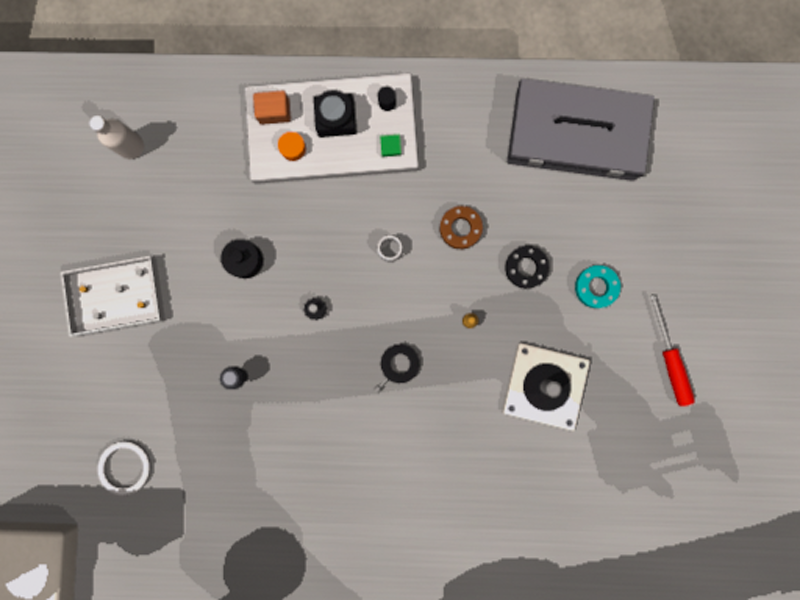

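The top view (800x600) shows three ring candidates: brown (461,227), black with steel screws (527,266) and turquoise (598,286). The black one is the mounting ring. The iris with its lever is at (400,363), the barrel at (390,247), the cap at (242,258) and the carrier at (548,387). The bystanders are the objective (471,320), knob (316,308) and eyepiece (233,377). I'll enlarge the crops to confirm these and measure.

```bash
python3 - <<'E'
import cv2,numpy as np
im=cv2.imread("pics/top0_raw.png")
def crop(x0,y0,w,h,s,n,src=im):
    c=cv2.resize(src[y0:y0+h,x0:x0+w],None,fx=s,fy=s,interpolation=cv2.INTER_CUBIC)
    for i in range(0,w,10):
        cv2.line(c,(i*s,0),(i*s,6 if i%50 else 14),(0,0,255),1)
        if i%20==0: cv2.putText(c,str(x0+i),(i*s,24),0,.4,(0,0,255),1)
    for i in range(0,h,10):
        cv2.line(c,(0,i*s),(6,i*s),(0,0,255),1)
        if i%20==0: cv2.putText(c,str(y0+i),(8,i*s+4),0,.4,(0,0,255),1)
    cv2.imwrite(n,c)
crop(270,120,130,100,6,"pics/c1.png")      # rings
crop(230,200,160,80,5,"pics/c2.png")
crop(130,130,130,100,6,"pics/c3.png")
E
```

```text
(no output)
```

View pics/c1.png

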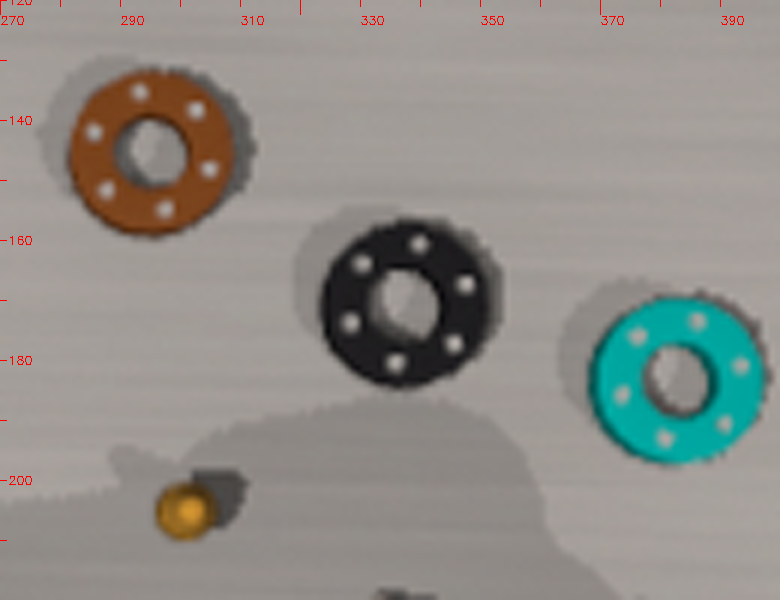

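View pics/c2.png

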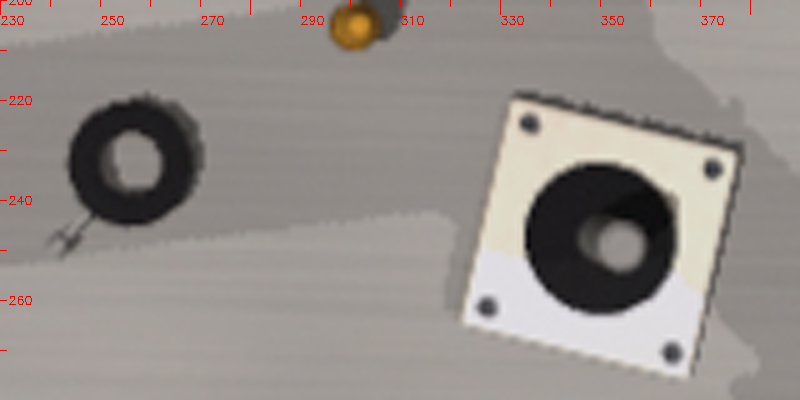

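View pics/c3.png

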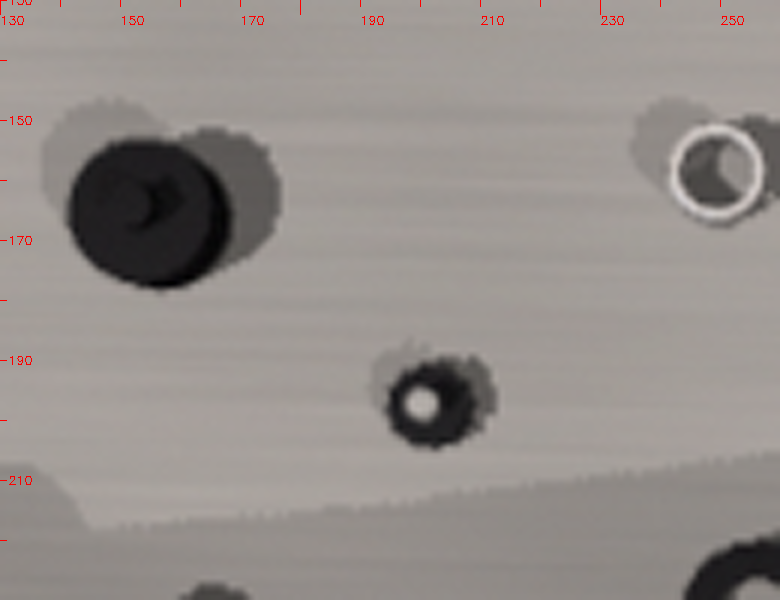

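```bash
cat > h.py <<'E'
import numpy as np,cv2
from scipy.spatial.transform import Rotation as R
from bench import manip, effector, viewer
def cam(n):
    c=viewer.get_calibration(n); return 192/np.tan(np.radians(c['vfov'])/2),c['cx'],c['cy'],np.array(c['eye']),R.from_quat(c['attitude']).as_matrix()
def ray(n,u,v,z):
    f,cx,cy,e,M=cam(n); d=M@np.array([(u-cx)/f,(v-cy)/f,1]); return e+d*(z-e[2])/d[2]
def proj(n,P):
    f,cx,cy,e,M=cam(n); q=(np.atleast_2d(P)-e)@M; return np.c_[cx+f*q[:,0]/q[:,2],cy+f*q[:,1]/q[:,2]]
def circ(c,r,z,k=60):
    t=np.linspace(0,2*np.pi,k); return np.c_[c[0]+r*np.cos(t),c[1]+r*np.sin(t),0*t+z]
def overlay(n,im,circs,box,s,out):
    x0,y0,w,h=box; c=cv2.resize(im[y0:y0+h,x0:x0+w],None,fx=s,fy=s,interpolation=cv2.INTER_CUBIC)
    for p in circs:
        q=(proj(n,p)-[x0,y0]+.5)*s-.5
        cv2.polylines(c,[np.round(q).astype(int)],False,(0,255,0),1)
    cv2.imwrite(out,c)
E
python3 - <<'E'
from h import *
pts=dict(mount=(337.6,170.1,.018),iris=(256.1,231.8,.012),lever=(242,247.6,.006),barrel=(249.2,158.2,.028),cap=(153.4,165,.036),capknob=(151.8,163.5,.0505),plate=(349.9,246.8,.014),stub=(353.8,249,.064),eye=(149,241,.058),fk=(200,197,.03),obj=(301.4,204.8,.038))
P={}
for k,(u,v,z) in pts.items():
    P[k]=ray("top",u,v,z); print(k,P[k].round(4), np.hypot(*P[k][:2]).round(3))
for k in ('teal','brown'): pass
cs=[circ(P['mount'],.033,z) for z in(0,.018)]+[circ(P['mount'],.015,.018)]+[circ(P['iris'],.03,z) for z in(0,.012)]+[circ(P['barrel'],.019,z) for z in(0,.028)]+[circ(P['cap'],.029,z) for z in(0,.036)]+[circ(P['cap'],.009,.0505)]+[circ(P['stub'],.011,z) for z in(.014,.064)]
for n,b,s in(("top",(130,130,260,150),3),("scene",(180,110,200,220),3)):
    overlay(n,cv2.imread(f"pics/{n}0_raw.png"),cs,b,s if n=="top" else 2.7,f"pics/ov_{n}.png")
E
```

```text
mount [ 0.6197 -0.2064  0.018 ] 0.653
iris [ 0.4689 -0.0172  0.012 ] 0.469
lever [0.4304 0.0155 0.006 ] 0.431
barrel [0.6417 0.0034 0.028 ] 0.642
cap [0.6191 0.2277 0.036 ] 0.66
capknob [0.6207 0.2275 0.0505] 0.661
plate [ 0.4401 -0.2379  0.014 ] 0.5
stub [ 0.4387 -0.236   0.064 ] 0.498
eye [0.4431 0.2235 0.058 ] 0.496
fk [0.547  0.1161 0.03  ] 0.559
obj [ 0.5346 -0.1206  0.038 ] 0.548
```

View pics/ov_top.png

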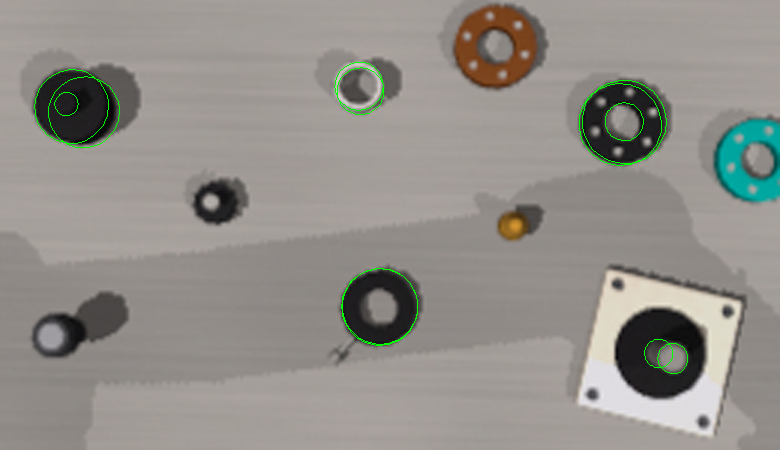

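View pics/ov_scene.png

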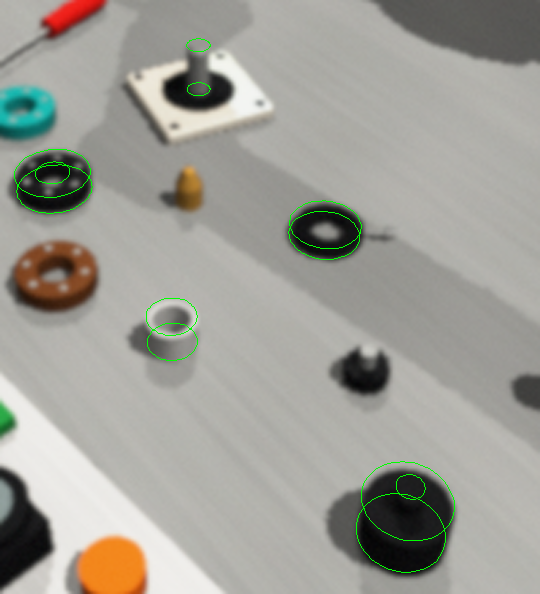

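The top-camera overlay fits every part. In the scene view the overlays drift by several px towards the image edge, most at the cap, which suggests lens distortion. I'll measure the scene pictures more closely and fit that.

```bash
python3 - <<'E'
import cv2,numpy as np
im=cv2.imread("pics/scene0_raw.png")
def crop(x0,y0,w,h,s):
    c=cv2.resize(im[y0:y0+h,x0:x0+w],None,fx=s,fy=s,interpolation=cv2.INTER_CUBIC)
    for i in range(0,w,5):
        cv2.line(c,(i*s+s//2,0),(i*s+s//2,5 if i%10 else 10),(0,0,255),1)
        if i%10==0: cv2.putText(c,str(x0+i),(i*s,20),0,.35,(0,0,255),1)
    for i in range(0,h,5):
        cv2.line(c,(0,i*s+s//2),(5,i*s+s//2),(0,0,255),1)
        if i%10==0: cv2.putText(c,str(y0+i),(8,i*s+8),0,.35,(0,0,255),1)
    return c
a=[crop(180,160,40,35,10),crop(225,122,60,35,6.6.__int__()),crop(280,180,50,30,8),crop(230,215,30,30,12),crop(305,280,50,45,8)]
W=[cv2.copyMakeBorder(x,0,max(0,0),0,0,0) for x in a]
cv2.imwrite("pics/s1.png",np.hstack([cv2.copyMakeBorder(x,0,360-x.shape[0],0,4,0) for x in (a[0],a[1])]))
cv2.imwrite("pics/s2.png",np.hstack([cv2.copyMakeBorder(x,0,360-x.shape[0],0,4,0) for x in (a[2],a[3])]))
cv2.imwrite("pics/s3.png",a[4])
E
```

```text
(no output)
```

View pics/s1.png

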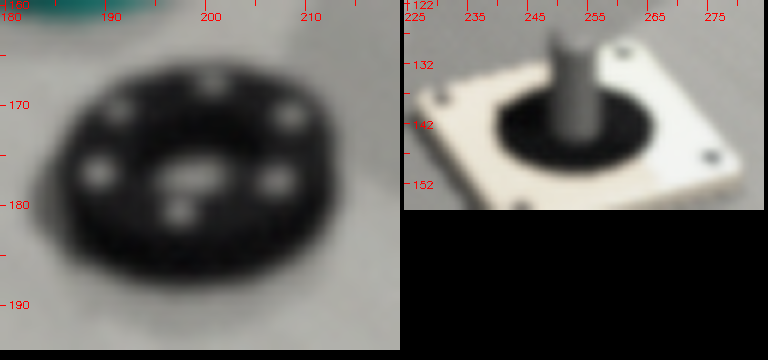

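View pics/s2.png

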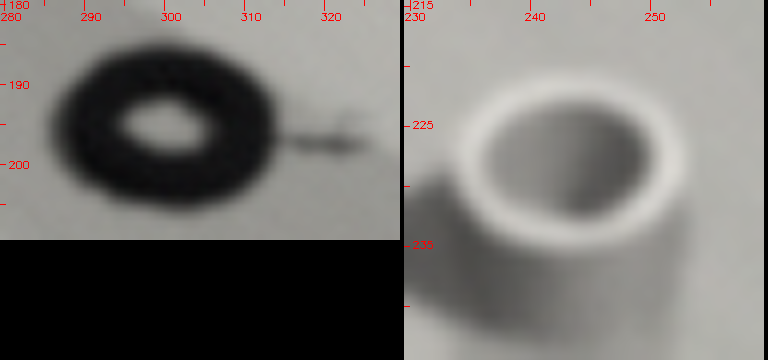

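View pics/s3.png

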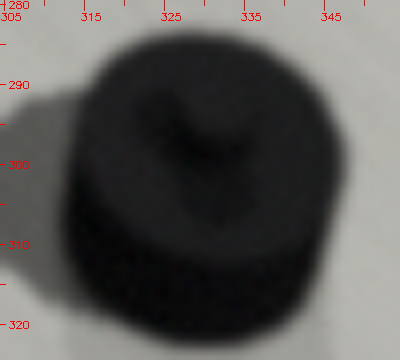

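```bash
python3 - <<'E'
from h import *
from scipy.optimize import least_squares
names=['mount','iris','barrel','cap','plate']
# (circles for hull: r,z list), pixel top, pixel scene
T={'mount':([(0,.018)],(337.6,170.1),(199.1,174.2)),'iris':([(.03,0),(.03,.012)],None,(300.1,195.3)),
'barrel':([(0,.028)],(249.2,158.2),(243.7,227.9)),'cap':([(.029,0),(.029,.036)],None,(330.25,303.4)),
'plate':([(0,.014)],(349.9,246.8),(252.8,142.9))}
# top measured: iris & cap hulls too
T['iris']=(T['iris'][0],None,T['iris'][2])
TP={'iris':([(0,.012)],(256.1,231.8)),'cap':([(0,.036)],(153.4,165)),'stubtop':None}
P0=dict(mount=(.6197,-.2064),iris=(.4689,-.0172),barrel=(.6417,.0034),cap=(.6191,.2277),plate=(.4401,-.2379))
def pj(n,Pw,k,d):
    f,cx,cy,e,M=cam(n); M=M@R.from_rotvec(d[3:]).as_matrix()
    q=(np.atleast_2d(Pw)-e-d[:3])@M; x=q[:,:2]/q[:,2:]; x=x*(1+k*(x**2).sum(1,keepdims=True)); return x*f+[cx,cy]
def hull(n,xy,circs,k,d):
    p=np.vstack([pj(n,circ(xy,r,z,180) if r else [[*xy,z]],k,d) for r,z in circs]); return (p.min(0)+p.max(0))/2
def res(v,mode):
    k=v[:2]; d={'top':v[2:8],'scene':v[8:14]}; o=[]
    for i,nm in enumerate(names):
        xy=v[14+2*i:16+2*i]; c,tp,sc=T[nm]; ct=c
        if tp is None: ct,tp=TP[nm]
        o+=list((hull('top',xy,ct,k[0],d['top'])-tp)/.4)+list((hull('scene',xy,c,k[1],d['scene'])-sc)/.5)
    # stub coaxial with plate
    o+=list((pj('top',[[*v[22:24],.064]],k[0],d['top'])[0]-(353.8,249.0))/.4)
    s=np.r_[.002,.002,.002,.003,.003,.003]
    return np.r_[o,d['top']/s,d['scene']/s,k/mode]
for mode in(1e-6,.3):
    v=np.r_[np.zeros(14),np.ravel([P0[n] for n in names])]
    s=least_squares(res,v,args=(mode,),x_scale=np.r_[.1,.1,[.002]*12,[.01]*10])
    print(mode,2*s.cost); print(s.x[:14].round(4)); 
    for i,n in enumerate(names): print(n,s.x[14+2*i:16+2*i].round(4), (1000*(s.x[14+2*i:16+2*i]-P0[n])).round(1))
    print((s.fun[:22]*.45).round(2))
E
```

```text
1e-06 5.761758669241257
[-0.      0.      0.0005  0.0007  0.0007  0.0008 -0.0021  0.0001 -0.0005
 -0.0007 -0.0001 -0.0005  0.0001 -0.0002]
mount [ 0.6209 -0.2037] [1.2 2.7]
iris [ 0.47   -0.0148] [1.1 2.4]
barrel [0.6427 0.0064] [1. 3.]
cap [0.6209 0.2312] [1.8 3.5]
plate [ 0.4405 -0.2344] [0.4 3.5]
[-0.01  0.02 -0.02  0.01  0.16  0.01  0.11  0.23 -0.14  0.13 -0.2  -0.05
 -0.17 -0.21  0.05 -0.28 -0.41  0.33  0.08  0.13  0.47 -0.32]
0.3 4.529592752586932
[-0.0652  0.0324  0.0003  0.0003  0.      0.0002 -0.0011  0.0003 -0.0003
 -0.0003  0.0005  0.0005 -0.0001 -0.0001]
mount [ 0.6201 -0.2055] [0.4 0.9]
iris [ 0.4692 -0.0161] [0.3 1.1]
barrel [0.6419 0.0051] [0.2 1.7]
cap [0.6202 0.2301] [1.1 2.4]
plate [ 0.4391 -0.2367] [-1.   1.2]
[-0.04  0.04 -0.06 -0.02  0.13  0.04  0.06  0.22 -0.19  0.1  -0.21 -0.14
  0.04 -0.18  0.15 -0.11 -0.43  0.32  0.06  0.02  0.43 -0.33]
```

```bash
cat >> h.py <<'E'
PT=dict(mount=(.6205,-.2046),iris=(.4696,-.0155),barrel=(.6423,.0058),cap=(.6205,.2307),plate=(.4398,-.2356))
def quat(deg): return (R.from_euler('z',deg,degrees=True)*R.from_euler('x',180,degrees=True)).as_quat()
def snap(tag,names=("scene","top")):
    for n in names:
        im=viewer.get_image(n)[:,:,::-1]; cv2.imwrite(f"pics/{n}_{tag}.png",im)
def st(): print('t',round(manip.current_clock(),1),'tcp',np.round(manip.current_tool_pos(),4),'F',np.round(manip.current_force(),1),'gap',round(manip.current_finger_gap(),4))
E
python3 - <<'E'
from h import *
for n,ys in (('mount',(-30,150)),('iris',(50,-130)),('barrel',(90,-90,45,-45)),('cap',(90,-90,0,180)),('plate',(-30,150,50,-130,90,-90))):
    for y in ys:
        r=[manip.solve_ik([*PT[n],z],quat(y)) for z in(.004,.17)]
        print(n,y,[None if q is None else np.round(q,2).tolist() for q in r])
E
```

```text
mount -30 [[0.73, 0.85, -0.66, 1.66, 0.65, 0.86, -0.72], [0.88, 0.7, -0.91, 1.58, 0.59, 1.15, -0.68]]
mount 150 [[-0.49, 1.32, 1.35, 1.7, -1.34, 1.32, -2.51], [1.05, 0.94, -1.31, 1.58, 0.93, 1.35, 2.25]]
iris 50 [[0.59, 0.65, -0.74, 2.12, 0.75, 0.65, 0.19], [1.05, 0.65, -1.4, 2.03, 0.72, 1.11, 0.19]]
iris -130 [[-0.22, 0.53, 0.24, 2.15, -0.26, 0.49, -2.06], [-0.43, 0.24, 0.46, 2.07, -0.14, 0.86, -2.16]]
barrel 90 [[0.62, 1.01, -1.02, 1.68, 0.99, 1.04, 0.83], [0.59, 0.71, -0.96, 1.61, 0.62, 1.16, 1.05]]
barrel -90 [[0.35, 0.81, -0.56, 1.69, 0.56, 0.81, -2.04], [0.55, 0.68, -0.88, 1.61, 0.56, 1.13, -2.04]]
barrel 45 [[0.57, 0.96, -0.92, 1.68, 0.9, 0.98, 0.09], [0.64, 0.76, -1.05, 1.61, 0.7, 1.19, 0.22]]
barrel -45 [[0.41, 0.83, -0.65, 1.69, 0.64, 0.84, -1.32], [0.56, 0.68, -0.9, 1.61, 0.58, 1.13, -1.27]]
cap 90 [[0.1, 0.89, -0.74, 1.63, 0.73, 0.91, 0.65], [0.36, 0.95, -1.31, 1.55, 0.93, 1.37, 0.53]]
cap -90 [[0.05, 0.86, -0.66, 1.64, 0.65, 0.87, -2.44], [0.15, 0.69, -0.82, 1.56, 0.54, 1.14, -2.36]]
cap 0 [[0.11, 0.9, -0.75, 1.63, 0.74, 0.91, -0.92], [0.36, 0.95, -1.31, 1.55, 0.93, 1.37, -1.04]]
cap 180 [[0.36, 1.26, -1.31, 1.63, 1.26, 1.31, 1.96], [0.36, 0.95, -1.31, 1.55, 0.93, 1.37, 2.1]]
plate -30 [[0.95, 0.65, -0.63, 2.05, 0.64, 0.64, -0.64], [1.13, 0.38, -0.83, 1.97, 0.35, 0.94, -0.4]]
plate 150 [[-0.4, 0.95, 1.12, 2.1, -1.16, 0.93, -2.25], [-0.56, 0.68, 1.36, 2.02, -0.76, 1.1, -2.51]]
plate 50 [[1.08, 0.71, -0.8, 2.05, 0.8, 0.71, 0.63], [1.25, 0.44, -1.0, 1.97, 0.45, 0.97, 0.91]]
plate -130 [[0.68, 0.57, -0.29, 2.06, 0.31, 0.55, -2.1], [0.87, 0.31, -0.5, 1.98, 0.19, 0.9, -2.0]]
plate 90 [[1.1, 0.73, -0.83, 2.05, 0.83, 0.73, 1.31], [1.33, 0.51, -1.12, 1.96, 0.55, 1.01, 1.52]]
plate -90 [[0.82, 0.6, -0.47, 2.06, 0.48, 0.59, -1.55], [1.0, 0.34, -0.67, 1.97, 0.26, 0.92, -1.37]]
```

Everything is reachable. I'll hover over the mounting ring and check the fingers against both views.

```bash
python3 - <<'E'
from h import *
x,y=PT['mount']
manip.move_pose([x,y,.15],quat(-30)); st()
manip.servo_line([x,y,.045],vel=.12); st()
snap('m1')
im=cv2.imread('pics/scene_m1.png')
p=manip.current_tool_pos()
a=np.radians(-30); j=np.array([np.cos(a),np.sin(a),0])
segs=[np.array([p-j*.046,p+j*.046]),circ((x,y),.033,.018),circ((x,y),.033,0)]
overlay('scene',im,segs,(140,90,160,120),5,'pics/ovm1.png')
overlay('top',cv2.imread('pics/top_m1.png'),segs,(270,110,140,100),5,'pics/ovm1t.png')
E
```

```text
t 2.3 tcp [ 0.62   -0.2068  0.1499] F [ 0.2 -0.6  0.5] gap 0.0919
t 3.4 tcp [ 0.6213 -0.2046  0.0459] F [ 0.7  0.4 -0.2] gap 0.0923
```

View pics/ovm1.png

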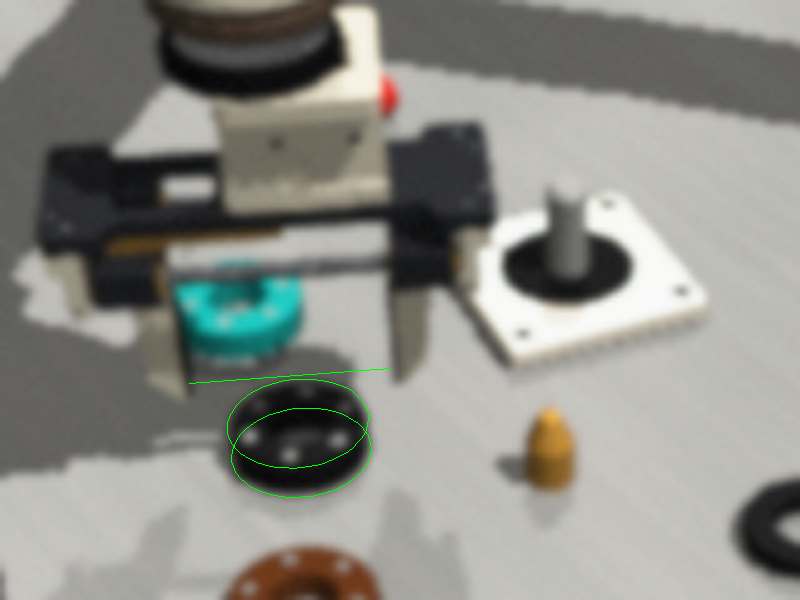

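View pics/ovm1t.png

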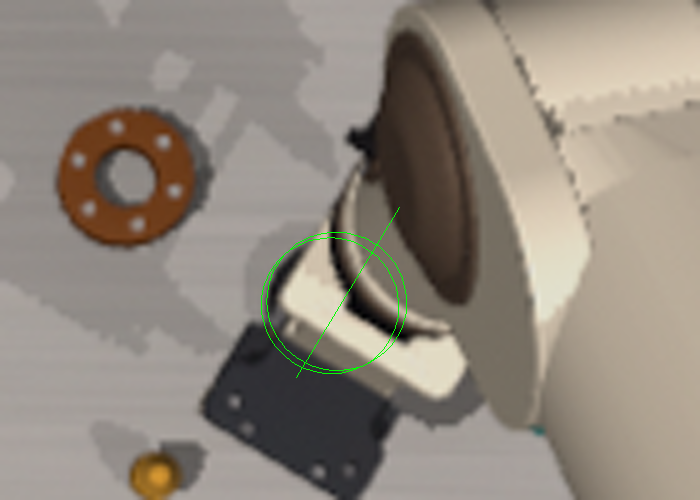

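The fingertips straddle the black ring, at about (185,392) and (395,380) in the crop. Allowing for the pad's half-width, that matches the projection. Gripping now.

```bash
python3 - <<'E'
from h import *
x,y=PT['mount']
manip.servo_line([x,y,.004],vel=.08); manip.sleep(.2); st()
effector.close(f_grip=30); manip.sleep(.2); st()
manip.servo_line([x,y,.13],vel=.12); st()
px,py=PT['plate']
manip.servo_line([px,py,.13],vel=.15); manip.sleep(.3); st()
manip.servo_line([px,py,.085],vel=.1); manip.sleep(.3); st()
snap('m2')
E
cat > v.py <<'E'
import sys
from h import *
def view(tag,box,s,segs,nm='scene'):
    im=cv2.imread(f'pics/{nm}_{tag}.png'); overlay(nm,im,[],box,s,f'pics/a.png'); overlay(nm,im,segs,box,s,f'pics/b.png')
    cv2.imwrite(f'pics/v_{nm}_{tag}.png',np.hstack([cv2.imread('pics/a.png'),cv2.imread('pics/b.png')]))
E
python3 - <<'E'
from v import *
x,y=PT['plate']; 
view('m2',(210,85,80,90),5,[circ((x,y),.033,z) for z in (.081,.099)]+[circ((x,y),.011,.064),circ((x,y),.011,.014)])
E
```

```text
t 4.3 tcp [ 0.621  -0.2046  0.0046] F [0.1 0.3 0.8] gap 0.0918
t 5.1 tcp [ 0.6206 -0.2047  0.0041] F [ 0.6 -0.7  0.6] gap 0.0645
t 6.3 tcp [ 0.6198 -0.2046  0.1289] F [-0.3  0.1 -1.4] gap 0.065
t 7.9 tcp [ 0.4402 -0.2353  0.13  ] F [ 0.5  0.2 -2. ] gap 0.0647
t 8.8 tcp [ 0.4401 -0.2359  0.0855] F [ 0.2 -0.5 -1.4] gap 0.0643
```

View pics/v_scene_m2.png

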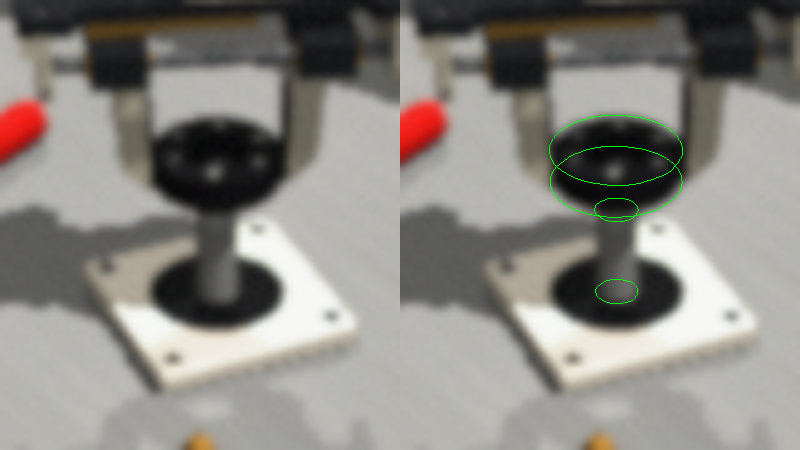

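The held ring sits over the stub, with its axis at crop column about 218 and the disc at 217. Its span is centred within about 1 px of the prediction. Lowering in steps with force checks.

```bash
cat >> h.py <<'E'
def lower(x,y,zs,vel=.06,lim=6):
    for z in zs:
        manip.servo_line([x,y,z],vel=vel); manip.sleep(.15)
        f=manip.current_force(); st()
        if f[2]>lim or np.hypot(f[0],f[1])>lim: print('STOP'); return False
    return True
E
python3 - <<'E'
from h import *
px,py=PT['plate']
if lower(px,py,[.066,.055,.035,.022,.0185]):
    snap('m3')
    effector.open_jaws(); manip.sleep(.2); st()
    manip.servo_line([px,py,.09],vel=.12); st()
    manip.servo_line([px,py,.16],vel=.2)
    manip.move_pose([*PT['iris'],.15],quat(50)); st()
    snap('m4')
    from v import view
    view('m4',(210,85,80,90),5,[circ((px,py),.033,z) for z in (.014,.032)]+[circ((px,py),.011,.064)])
E
```

```text
t 9.6 tcp [ 0.44   -0.2355  0.0661] F [ 0.9 -0.6 -0.2] gap 0.0647
t 10.0 tcp [ 0.4399 -0.2355  0.055 ] F [-0.1 -0.  -1.1] gap 0.0644
t 10.7 tcp [ 0.44   -0.2355  0.0351] F [-0.3 -1.  -0.4] gap 0.0645
t 11.2 tcp [ 0.4399 -0.2355  0.022 ] F [-1.1  0.1 -1. ] gap 0.0645
t 11.6 tcp [ 0.4398 -0.2356  0.0185] F [ 0.5 -0.1 -1.9] gap 0.0645
t 12.6 tcp [ 0.4398 -0.2356  0.0185] F [-1.5 -0.8  0.2] gap 0.0918
t 13.3 tcp [ 0.4393 -0.2357  0.0896] F [-0.3 -0.5 -0.9] gap 0.0916
t 14.7 tcp [ 0.4691 -0.0165  0.1491] F [-0.6 -1.2  0.1] gap 0.0917
```

```bash
ls pics | grep m4
```

```text
scene_m4.png
top_m4.png
v_scene_m4.png
```

```bash
python3 - <<'E'
from v import *
px,py=PT['plate']; view('m4',(310,205,75,75),5,[circ((px,py),.033,.032),circ((px,py),.011,.064)],'top')
a=cv2.imread('pics/v_scene_m4.png');b=cv2.imread('pics/v_top_m4.png')
b=cv2.copyMakeBorder(b,0,a.shape[0]-b.shape[0],0,0,0)
cv2.imwrite('pics/vv.png',cv2.resize(np.hstack([a,b]),None,fx=.51,fy=.51) if 0 else a); cv2.imwrite('pics/vt.png',b)
E
```

```text
(no output)
```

View pics/v_scene_m4.png

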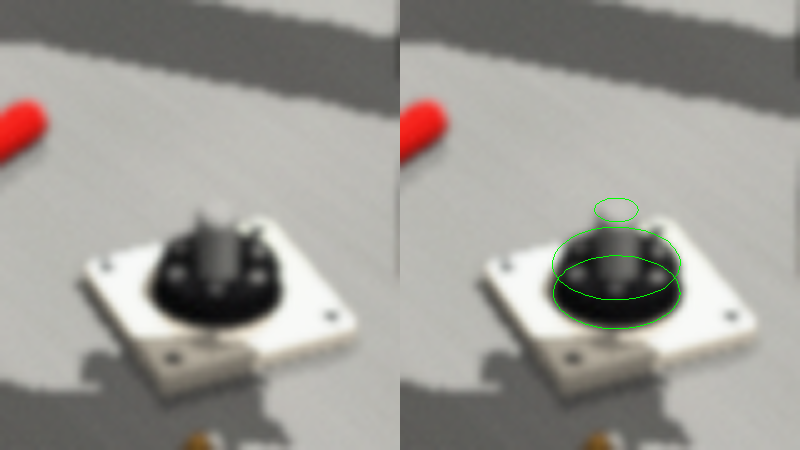

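View pics/vt.png

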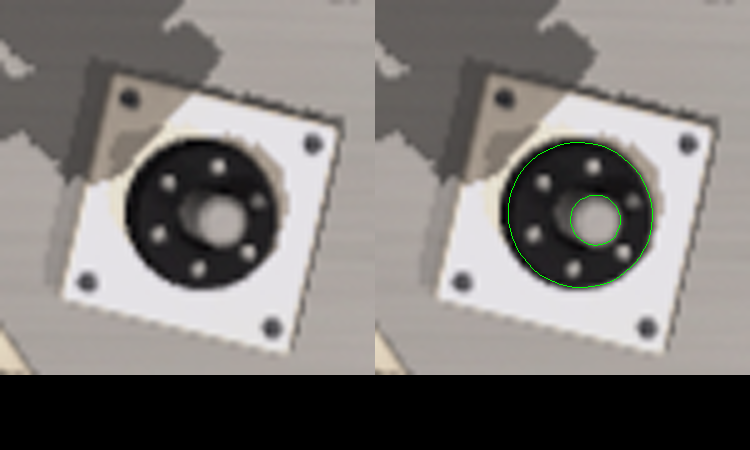

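The mounting ring is flat on the plate, and the overlay fits in both views. Next is the iris ring: lever yaw is about 140°, so the jaws go at 50°.

```bash
python3 - <<'E'
from h import *
from v import view
x,y=PT['iris']; px,py=PT['plate']
manip.servo_line([x,y,.04],vel=.12); manip.servo_line([x,y,.003],vel=.08); manip.sleep(.2); st()
effector.close(f_grip=30); manip.sleep(.2); st()
manip.servo_line([x,y,.13],vel=.12); st()
manip.servo_line([px,py,.13],vel=.15); manip.sleep(.2)
manip.servo_line([px,py,.085],vel=.1); manip.sleep(.3); st()
snap('i1')
view('i1',(210,85,80,90),5,[circ((px,py),.03,z) for z in (.082,.094)]+[circ((px,py),.033,.032),circ((px,py),.011,.064)])
E
```

```text
t 16.7 tcp [ 0.47   -0.0155  0.0034] F [ 0.1  0.2 -0.2] gap 0.0915
t 17.5 tcp [ 0.4696 -0.0156  0.003 ] F [-1.2 -0.6  1.3] gap 0.0592
t 18.7 tcp [ 0.469  -0.0156  0.1294] F [-0.2  0.1 -0.1] gap 0.0594
t 21.4 tcp [ 0.4401 -0.2358  0.0854] F [-0.2  0.  -0.9] gap 0.0592
```

View pics/v_scene_i1.png

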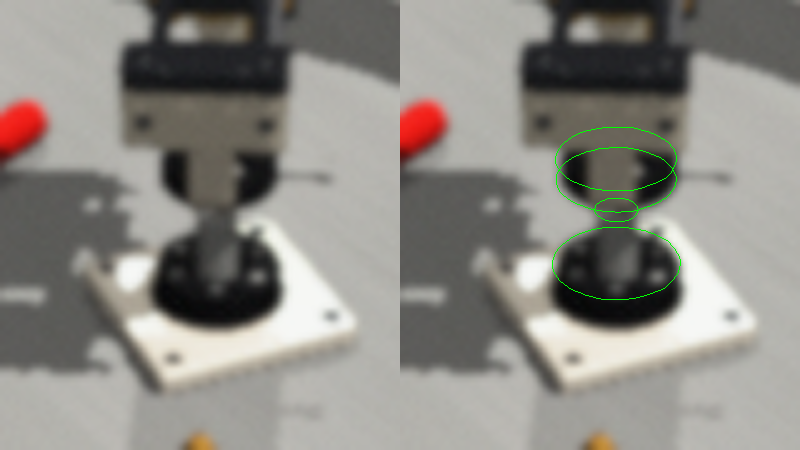

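The held iris spans columns 160–278, centred at 219 with the disc at 217, so it is within about 1 mm. Lowering.

```bash
python3 - <<'E'
from h import *
from v import view
px,py=PT['plate']
if lower(px,py,[.066,.055,.042,.0353]):
    effector.open_jaws(); manip.sleep(.2); st()
    manip.servo_line([px,py,.11],vel=.12); manip.servo_line([px,py,.16],vel=.2)
    manip.move_pose([*PT['barrel'],.15],quat(-45)); st()
    snap('i2')
    view('i2',(210,85,80,90),5,[circ((px,py),.03,z) for z in (.032,.044)]+[circ((px,py),.011,.064)])
    view('i2',(310,205,75,75),5,[circ((px,py),.03,.044),circ((px,py),.011,.064)],'top')
E
```

```text
t 22.2 tcp [ 0.44   -0.2355  0.0661] F [ 0.6 -0.1 -0.5] gap 0.0592
t 22.6 tcp [ 0.4399 -0.2355  0.0551] F [-0.3 -0.2 -0.5] gap 0.0594
t 23.2 tcp [ 0.4399 -0.2355  0.0421] F [ 0.8 -0.4 -0.7] gap 0.0593
t 23.6 tcp [ 0.4395 -0.2355  0.0351] F [-0.6  0.8 -0.4] gap 0.0593
t 24.5 tcp [ 0.4398 -0.2356  0.0353] F [0.3 0.4 0.1] gap 0.092
t 27.3 tcp [0.6418 0.0047 0.1493] F [-0.2 -0.7  0.1] gap 0.0917
```

```bash
ls pics/v_*i2*
```

```text
pics/v_scene_i2.png
pics/v_top_i2.png
```

View pics/v_scene_i2.png

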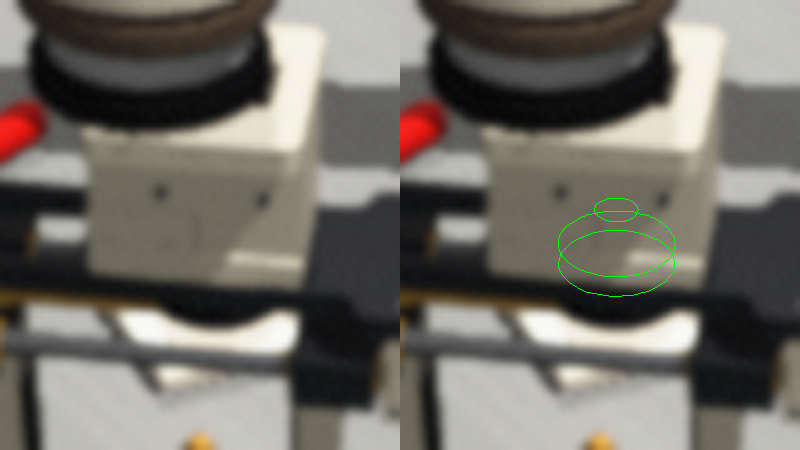

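View pics/v_top_i2.png

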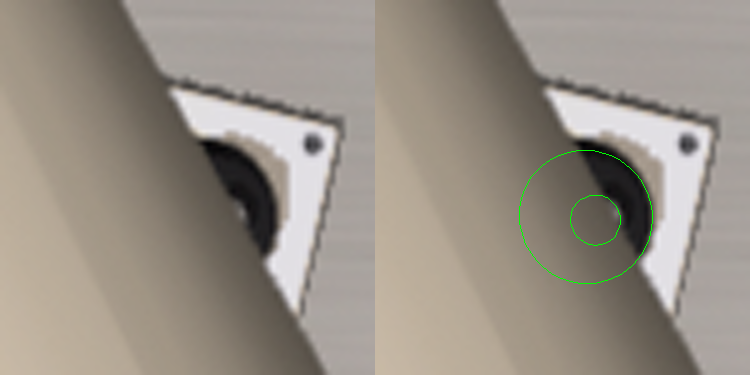

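The arm blocks the view of the stack here, so I'll check the iris with the next hover. Picking the barrel now.

```bash
python3 - <<'E'
from h import *
from v import view
x,y=PT['barrel']; px,py=PT['plate']
manip.servo_line([x,y,.05],vel=.12); manip.servo_line([x,y,.008],vel=.08); manip.sleep(.2); st()
effector.close(f_grip=25); manip.sleep(.2); st()
manip.servo_line([x,y,.14],vel=.12); st()
manip.servo_line([px,py,.14],vel=.17); manip.sleep(.2)
manip.servo_line([px,py,.092],vel=.1); manip.sleep(.3); st()
snap('b1')
view('b1',(210,85,80,90),5,[circ((px,py),.019,z) for z in (.084,.112)]+[circ((px,py),.03,.044),circ((px,py),.011,.064)])
E
```

```text
t 29.3 tcp [0.6428 0.0059 0.0086] F [0.3 0.1 0.4] gap 0.092
t 30.4 tcp [0.6423 0.0058 0.008 ] F [ 0.  -0.3 -1.1] gap 0.0376
t 31.6 tcp [0.6416 0.0056 0.139 ] F [ 0.3 -0.2 -0.4] gap 0.0375
t 34.8 tcp [ 0.4401 -0.2359  0.0925] F [-0.7  0.5 -0.1] gap 0.0379
```

View pics/v_scene_b1.png

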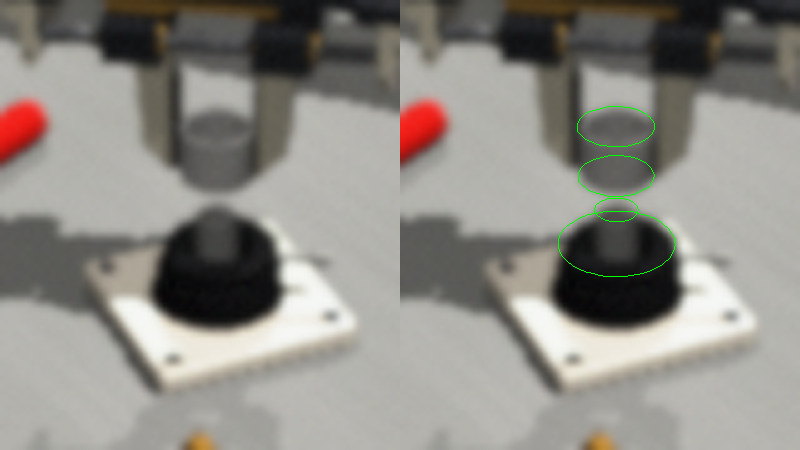

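The iris lies flat, its top at row about 243 and centred at column 219. The barrel is at column 216 and the stub at 217, so they line up. Lowering the barrel.

```bash
python3 - <<'E'
from h import *
from v import view
px,py=PT['plate']
if lower(px,py,[.074,.066,.056,.0524]):
    effector.open_jaws(); manip.sleep(.2); st()
    manip.servo_line([px,py,.12],vel=.12); manip.servo_line([px,py,.17],vel=.2)
    manip.move_pose([*PT['cap'],.16],quat(0)); st()
    snap('b2')
    view('b2',(210,85,80,90),5,[circ((px,py),.019,z) for z in (.044,.072)]+[circ((px,py),.03,.044),circ((px,py),.011,.064)])
    view('b2',(310,205,75,75),5,[circ((px,py),.019,.072),circ((px,py),.03,.044)],'top')
E
```

```text
t 35.5 tcp [ 0.44   -0.2356  0.0741] F [ 0.7 -0.1 -1. ] gap 0.0376
t 35.9 tcp [ 0.4398 -0.2356  0.066 ] F [-0.2  0.4 -1.6] gap 0.0377
t 36.4 tcp [ 0.4399 -0.2355  0.056 ] F [-0.5 -0.4 -1. ] gap 0.0374
t 36.8 tcp [ 0.4398 -0.2356  0.0524] F [-1.  -0.3 -0.4] gap 0.0375
t 38.0 tcp [ 0.4398 -0.2356  0.0524] F [-0.4 -0.4  0.3] gap 0.0923
t 40.9 tcp [0.6212 0.2286 0.1598] F [ 0.6 -0.9  0.6] gap 0.0915
```

```bash
ls pics/v_*b2*
```

```text
pics/v_scene_b2.png
pics/v_top_b2.png
```

View pics/v_scene_b2.png

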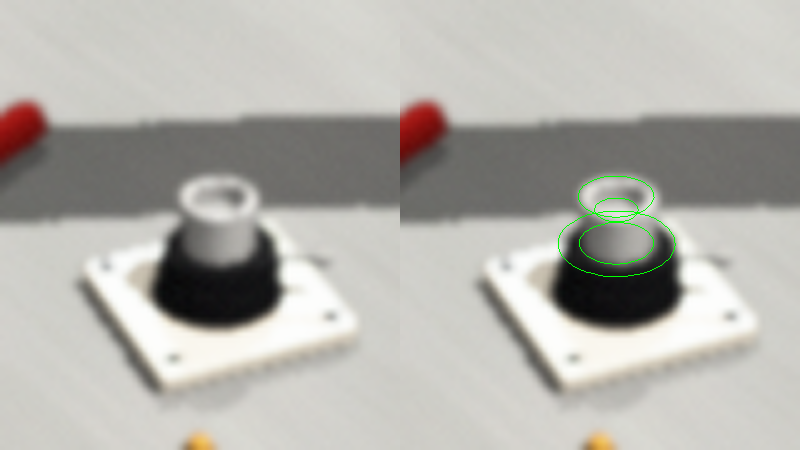

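View pics/v_top_b2.png

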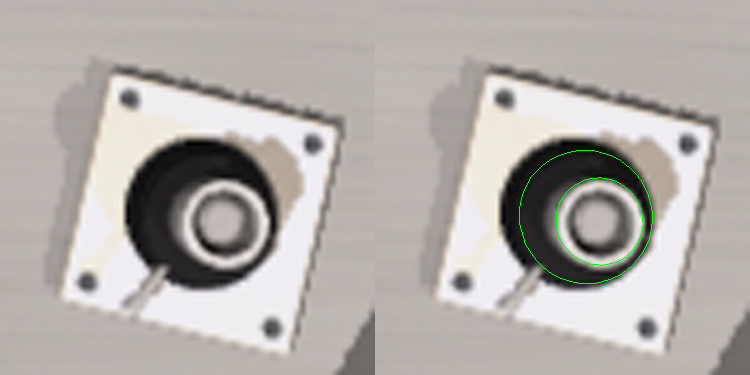

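The barrel is seated: its top rim is at (219,199) in the scene crop, on the overlay, and concentric with the stub in the top view. Now the dust cap.

```bash
python3 - <<'E'
from h import *
from v import view
x,y=PT['cap']; px,py=PT['plate']
manip.servo_line([x,y,.06],vel=.12); manip.servo_line([x,y,.012],vel=.08); manip.sleep(.2); st()
effector.close(f_grip=20); manip.sleep(.2); st()
manip.servo_line([x,y,.16],vel=.12); st()
manip.servo_line([px,py,.16],vel=.17); manip.sleep(.2)
manip.servo_line([px,py,.102],vel=.1); manip.sleep(.3); st()
snap('c1')
view('c1',(210,85,80,90),5,[circ((px,py),.029,z) for z in (.09,.126)]+[circ((px,py),.009,.1405),circ((px,py),.019,.072)])
E
```

```text
t 42.9 tcp [0.621  0.2309 0.0127] F [-0.3 -0.1  0.5] gap 0.0917
t 43.8 tcp [0.6206 0.2307 0.012 ] F [-0.5 -0.4  0.2] gap 0.0582
t 45.2 tcp [0.62   0.2303 0.1589] F [-0.2  0.3  0.3] gap 0.0583
t 49.5 tcp [ 0.4401 -0.2358  0.1025] F [-0.5 -0.5 -1.2] gap 0.058
```

View pics/v_scene_c1.png

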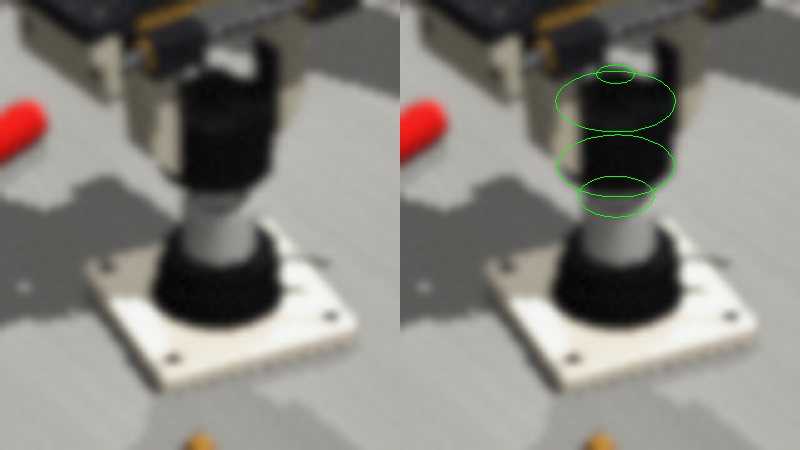

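The cap's right edge is at column 275, on the prediction, and its rim is within 1 px at row 193. Lowering it over the barrel.

```bash
python3 - <<'E'
from h import *
from v import view
px,py=PT['plate']
if lower(px,py,[.082,.076,.066,.0564]):
    effector.open_jaws(); manip.sleep(.2); st()
    manip.servo_line([px,py,.14],vel=.12); manip.servo_line([px,py,.2],vel=.2)
    manip.move_pose([.5,.15,.25],quat(0)); st()
    snap('c2')
    view('c2',(210,85,80,90),5,[circ((px,py),.029,z) for z in (.044,.08)]+[circ((px,py),.009,.0945)])
    view('c2',(310,205,75,75),5,[circ((px,py),.029,.08),circ((px,py),.009,.0945)],'top')
    cv2.imwrite('pics/full_c2.png',cv2.resize(cv2.imread('pics/scene_c2.png'),(800,600)))
E
```

```text
t 50.2 tcp [ 0.4401 -0.2355  0.0821] F [-0.4  0.3 -0.7] gap 0.0579
t 50.6 tcp [ 0.4399 -0.2356  0.076 ] F [ 1.3 -0.6  0.3] gap 0.0578
t 51.1 tcp [ 0.4399 -0.2355  0.066 ] F [ 0.4 -0.1 -0.5] gap 0.0578
t 51.5 tcp [ 0.4395 -0.2355  0.0561] F [ 1.6 -0.3 -0.9] gap 0.0584
t 52.5 tcp [ 0.4398 -0.2356  0.0564] F [-0.2  0.2 -1.5] gap 0.0919
t 55.2 tcp [0.5003 0.1483 0.2494] F [-0.2 -0.7  0.3] gap 0.0916
```

```bash
ls pics/v_*c2*
```

```text
pics/v_scene_c2.png
pics/v_top_c2.png
```

View pics/v_scene_c2.png

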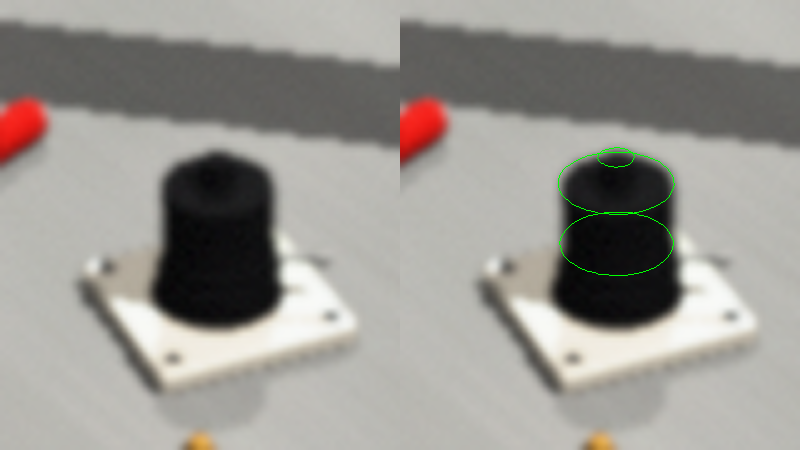

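View pics/v_top_c2.png

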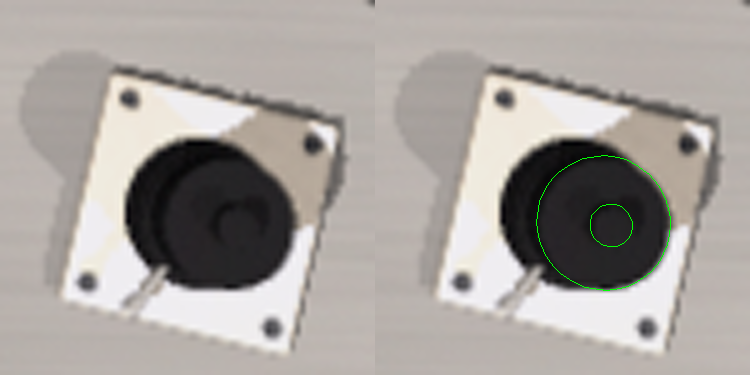

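View pics/full_c2.png

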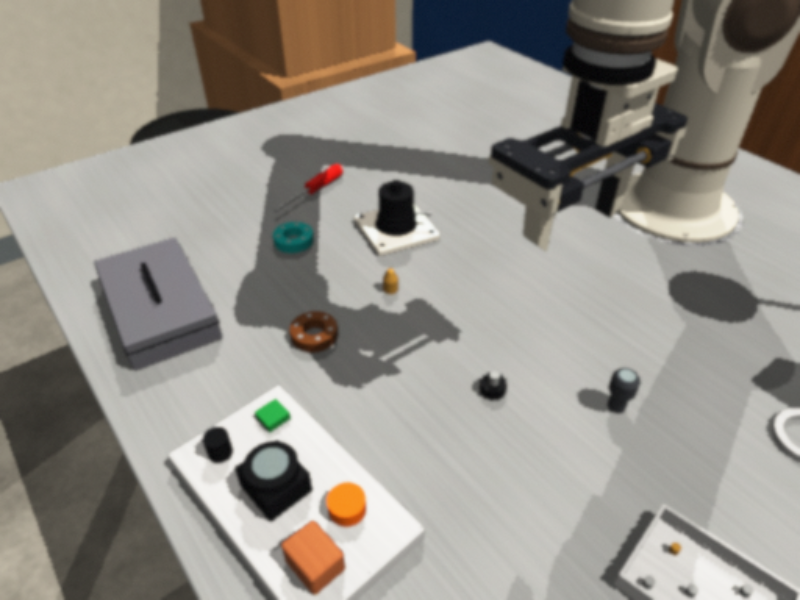

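The stack is complete. The cap's knob is at (217,155) in the crop and its top ellipse matches the height predicted for a fully seated cap. The bystanders are at their starting pixels and the arm is clear, so I'm handing in.

```bash
python3 - <<'E'
from h import *
manip.hand_in(); st()
E
```

```text
the job is handed in; nothing more can be done
the job is handed in; nothing more can be done
```

I stacked the mounting ring, iris ring, lens barrel and dust cap on the stub in that order and handed the job in at about 55 s. Each part was lowered to within about 0.5 mm of its seat before the fingers opened. No vertical or sideways contact force above 2 N showed at the lowering checks.

- **Last pictures:** the overlays put every part at its seated height, within about 1–2 mm of the stub's axis. The eyepiece, focusing knob and objective were at their starting pixels, and the arm was well clear of everything.
- **Disagreements:** the two cameras' calibrations differed by about 2–3 mm, so I used a joint estimate from both. The iris ring could not be seen straight after I released it because the arm was in the way. I confirmed it was flat and centred in the next picture, before lowering the barrel.

The hand-in gives no verdict, so the result has not been confirmed by the judge.

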